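# Turn the eccentric cam to its low point, then push the follower slide home to seat the jar

## Robot

A 6-joint arm with a two-finger parallel gripper is mounted at the origin on the work surface; the furniture and walls round the work are solid. World frame = base frame: x ahead of the robot, y to its left, z up, the work surface at z = 0. Lengths are in m, angles in degrees, forces in N, time in s.
With the tool pointing down it reaches from about 0.4 to 0.825 m from the base axis. Payload 7 kg.
Tool frame: the origin (TCP) lies at the very end of the fingers, on their centre line; the grasp point (between the pads) lies 19 mm behind it (ctrl.grasp_offset is the distance from the TCP to the grasp point, in m); z points along the fingers, y is the line along which they close (so a half turn about z gives the same grasp; the last joint's range is limited). The gripper opens to 88 mm and grips with 3 to 60 N. Pads are 19 mm wide; open, the fingers measure 130 mm over their backs; the gripper's body (78 mm by 193 mm) begins 47 mm behind the grasp point.
Start: joints at [84.746, 20.546, 0.682, 0, -70.136, -16.507], TCP at [0.25, 0.627, 0.227] pointing down, gripper open.
Joint ranges: [-176.03, 176.03], [-82.01, 121.73], [-58.28, 71.71], [-173.87, 95.51], [-174.79, -0.11], [-173.66, 173.66]. Speed limits (degrees/s): [136.94, 136.94, 172.46, 180, 180, 180].

## Interface

Orientations are given as [roll, pitch, yaw] about the fixed x, y, z axes, in that order (R = Rz(yaw) Ry(pitch) Rx(roll)).
In Python, from plant import ctrl gives the robot as it stands. The module is installed in compiled form; this text tells all that it offers.
- The arm moves only by the tool jog_arm, never from a script. Its argument "plan" is a list that holds one entry, the list of rows, each a list of 7 numbers: the opening, from 0 (shut) to 1 (fully open), then the shift along the tool's x, y, z in m, then the turn, a rotation vector about the tool's x, y, z in degrees. A call has 1 to 20 rows; each row is the pose to reach, as a shift and turn from the pose commanded when the call began, along the tool's axes at that moment; what a row does not reach only later rows make up. A row lasts 1/8 s, in which the tool goes at most 62.5 mm and 10.7 degrees, less where a joint would pass 70% of its speed; a pose out of reach is approached as far as the arm can. A call with a gripper value outside its range is refused whole. The fingers move at their own pace and stop on an object; the grip force is fixed at half the most. Time passes only in rows, so rows that repeat a pose let the fingers close. It gives the time, the measured TCP pose, the force, the opening and the grip force at its end, in the units of the state.
- ctrl.get_obs(): the state, without advancing time (a new reading comes with each control period).
- ctrl.snapshot(name): name is "side" or "top"; returns a dict with "image" (420x560x3 uint8, red, green, blue), "vertical_fov" (degrees; the focal length in pixels is half the picture's height over the tangent of half this angle, whatever the lens; pixels are square), "cx", "cy" (the principal point, pixels), "k1" (the pictures are not rectified: a ray, as slopes to the right and down, at radius r is drawn at 1 + k1 r^2 times it, then the intrinsics apply), "R" (3x3) and "t" (3): a world point X has camera coordinates R X + t. Camera axes: x right, y down, z forward; pixel columns grow to the right and rows downward; lengths in m; the calibration is good to about 2 mm. A picture is of the moment at which its call begins. There is no depth.
- ctrl.close_job(): hands the job in; it is judged then, once.
The state is a dict: "clock": time; "joint_pos": joint angles; "qvel": joint speeds; "tau": joint torques, N m; "tool_pos": TCP position; "orientation": TCP orientation; "force": force on the tool from outside, world axes, zero at the start; "moment": the same for the moment, N m; "opening": finger opening in m; "gripper_force": force on a finger pad.
Only numpy, scipy, OpenCV 4.12 (cv2) and the standard library are available. Lean on these libraries where they do the work, as an engineer would, in place of code of your own. Each camera call takes 0.05 s, during which the arm holds its last target. There are 200 camera calls.

## Task

The slide of the jar-labelling fixture is blocked by an eccentric cam. With the fingertips, first push the cam's red pin round until its lever lines up with the green mark on the base plate, so that the cam's low point faces the slide's roller; only then push the blue upright of the slide all the way forward, so that the slide seats the dark jar in the green vee stop. Leave the lever at the mark, let only the slide touch the jar, lift nothing, and leave the tea glass, the wooden stamp and the loose sweet where they stand.

Things in the scene. Friction and masses are not known exactly. Their poses are not given: they have to be found in the camera images.
- jar_fixture: Fixture fixed to the worktop: light base plate, 12 mm thick, x -110 to +95, y -140 to +45 mm in its frame. Origin at worktop height under the jar channel's centre line; x runs along the channel from slide to green vee stop (46 mm high), y left, z up. At yaw 0 x points away from the robot. Steel rails at y +/-29 mm, 28 mm high over the worktop, flank the channel.
- cam_axis (a point): Vertical pivot axis of the cam, on the base plate: x 0, y -85, z 12 mm in the fixture's frame. The cam is a steel disc of 32 mm radius, its centre 18 mm off the axis towards the red pin, with a steel lever on top (top 40 mm above the worktop). A green line on the base plate, 73 to 93 mm from the axis along the fixture's +x, marks where the lever belongs.
- cam (a joint): Cam angle, rad: 0 = lever along the fixture's +x, at the green mark, low point to the roller; + is clockwise from above: at value q the lever points along (cos q, -sin q) in the fixture's frame. Range -0.7 to 2.7; starts at 1.6 to 2.4, to be turned counter-clockwise to 0. Friction holds it where it is left (about 3 N at the pin turns it).
- cam_pin (a point): Red upright pin on the lever, 14 mm diameter, 65 mm from the cam's axis, top 82 mm above the worktop. The point is on its axis, 58 mm above the worktop; push there from the side. The slide's brass roller and bracket near the cam are at most 36 mm above the worktop, so fingertips 45 to 60 mm above the worktop pass over them.
- slide (a joint): Travel of the slide, m: 0 = back, 0.048 = fully forward (end stop). Starts at 0 to 0.004. Unless the cam is near 0, the roller strikes the cam before the end. About 3 N of friction, no spring: it stays where it is left. Its pusher face, which meets the jar, is at x = -10 mm + travel in the fixture's frame, top 47 mm above the worktop.
- slide_push (a point): Middle of the rear face of the slide's blue upright (50 mm wide along y, 12 mm thick, 14 to 76 mm above the worktop): x = -86 mm + travel, y 0, 58 mm above the worktop, in the fixture's frame. Push here along the fixture's +x.
- jar: Dark round jar, 42 mm diameter, 52 mm high, 0.09 kg, loose, standing upright on the base plate in the channel between pusher and vee stop. Origin at the centre of its underside, starts 26 to 43 mm short of its seat.
- seat (a point): Where the centre of the jar's underside lies when it is seated in the vee stop: fixture frame x 60 mm, y 0, z 12 mm. With the slide fully forward the pusher holds the jar there with 1 mm of play.
- tea_glass: Tea glass, 62 mm diameter, 86 mm high, loose on the worktop to the left of the fixture. Origin at the centre of its underside. Bystander.
- stamp: Wooden hand stamp, 31 x 52 mm, 81 mm high, loose on the worktop to the left of the fixture. Origin at the centre of its underside. Bystander.
- sweet: Loose sweet, 30 x 37 mm, 25 mm high, on the worktop right of the fixture, outside the path of the red pin. Origin at the centre of its underside. Bystander.
Things that resemble listed ones, but are neither listed nor needed, are in the scene too. Leave any pink, turquoise or yellow look-alike of the jar alone.

How it is judged:
By the outcome, as a careful person would: the job done as asked, in the order asked, and still so for the second after the job is handed in, with the robot touching nothing.
It also fails if it takes over 56 s, if anything falls off the work surface, if the arm or the gripper's body presses on something with over 40 N, if the wrist force passes 120 N, or if a joint passes its speed limit or range.

## Working session

There is one attempt and no reset: what is moved stays moved. The work goes in short steps, Python scripts to look and compute and a tool call to move; the robot and the scene stay as the last step left them, time stands still between calls to the robot, and variables do not carry over. Pictures are saved under pics/ and viewed, at most 10 in all, crops included, and the job is handed in when it is done.

Besides the shell and the picture viewer there is one more tool, called after "Request:" as a command line: name --argument value ..., lists and objects as JSON in quotes. jog_arm: Moves the arm, as the interface text tells. Its arguments: {"type":"object","properties":{"plan":{"type":"array","items":{"type":"array","items":{"type":"array","items":{"type":"number"}}}}},"required":["plan"]}

```bash
mkdir -p pics; cat > h.py <<'E'
import numpy as np, cv2
from plant import ctrl
def K(s):
    f=s["image"].shape[0]/2/np.tan(np.radians(s["vertical_fov"])/2)
    return f
def ray(s,u,v):
    f=K(s); d=np.array([(u-s["cx"])/f,(v-s["cy"])/f]); p=d.copy()
    for _ in range(30): p=d/(1+s["k1"]*(p@p))
    R=np.array(s["R"]);t=np.array(s["t"])
    return -R.T@t, R.T@np.array([p[0],p[1],1])
def onz(s,u,v,z):
    c,d=ray(s,u,v); return c+d*(z-c[2])/d[2]
def proj(s,X):
    c=np.array(s["R"])@np.array(X)+np.array(s["t"]); p=c[:2]/c[2]; p=p*(1+s["k1"]*(p@p))
    return p*K(s)+[s["cx"],s["cy"]]
def save(s,n): cv2.imwrite("pics/"+n,cv2.cvtColor(s["image"],cv2.COLOR_RGB2BGR))
E
python3 - <<'E'
from h import *
for n in("top","side"):
    s=ctrl.snapshot(n); save(s,n+"1.png"); np.save(n+"1.npy",s,allow_pickle=True)
    print(n,s["vertical_fov"],s["cx"],s["cy"],s["k1"],ray(s,280,210)[0])
print(ctrl.get_obs())
E
```

```text
top 51.03730261102284 278.34411824027615 207.48110994798077 -0.10503744405775299 [0.34101503 0.02462384 0.96520996]
side 57.756295649806866 276.78658337080293 212.01641297539234 0.02380632915783282 [ 0.307158   -0.88602303  0.57623526]
{'clock': 0.1, 'joint_pos': array([ 8.47455703e+01,  2.05860405e+01,  6.37474455e-01, -1.68625646e-02,
       -7.01358681e+01, -1.65065921e+01]), 'qvel': array([-0.0665793 , -0.14705895,  0.14462842,  0.04616751,  0.01987673,
       -0.08832383]), 'tau': array([-1.97691967e-03, -5.84167707e+01,  2.93752849e+01,  7.01564357e+00,
        1.01602566e-02, -4.55599275e-05]), 'tool_pos': array([0.25011719, 0.62646515, 0.22572193]), 'orientation': array([ 1.79914541e+02, -8.79257948e-03, -2.17667567e+01]), 'force': array([-0.58234641,  0.03365334, -1.30743538]), 'moment': array([-0.00217875, -0.03355248,  0.02080823]), 'gripper_force': 0.0, 'opening': 0.08745203522476293}
```

View pics/top1.png

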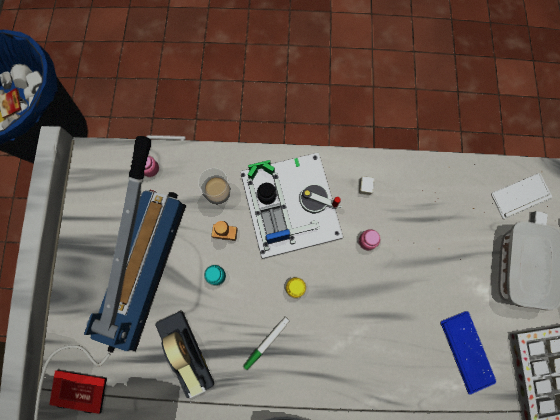

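View pics/side1.png

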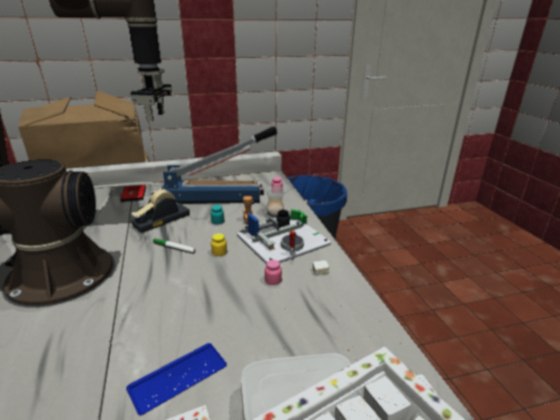

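The top view shows the fixture at about (292,205), with the red pin at (336,201), green mark (297,162), blue upright (278,236) and black jar (267,192). The tea glass is at (215,188), the stamp at (224,230) and the sweet at (366,185). The pink, turquoise and yellow jars are look-alikes. I'll measure next and confirm with one crop.

```bash
python3 - <<'E'
from h import *
s=np.load("top1.npy",allow_pickle=True).item(); im=s["image"]
c=im[140:270,190:390]; cv2.imwrite("pics/crop1.png",cv2.cvtColor(cv2.resize(c,None,fx=4,fy=4,interpolation=cv2.INTER_CUBIC),cv2.COLOR_RGB2BGR))
hsv=cv2.cvtColor(im,cv2.COLOR_RGB2HSV); roi=np.zeros(im.shape[:2],np.uint8); roi[140:270,190:390]=255
def comps(lo,hi,z,n,mn=6):
    m=cv2.inRange(hsv,lo,hi)&roi
    k,l,st,ce=cv2.connectedComponentsWithStats(m)
    for i in range(1,k):
        if st[i,4]>=mn: print(n,st[i].tolist(),ce[i].round(1),onz(s,*ce[i],z).round(4))
comps((45,100,40),(80,255,255),.012,"green")
comps((0,150,60),(6,255,255),.082,"red"); comps((172,150,60),(180,255,255),.082,"red2")
comps((105,140,40),(125,255,255),.076,"blue")
m=cv2.inRange(hsv,(0,0,150),(180,60,255))&roi
m=cv2.inRange(hsv,(0,0,200),(180,40,255))&roi
k,l,st,ce=cv2.connectedComponentsWithStats(m); i=1+st[1:,4].argmax(); print(st[i])
pts=np.argwhere(l==i)[:,::-1].astype(np.float32)
w=np.array([onz(s,*p,.012)[:2] for p in pts],np.float32)
r=cv2.minAreaRect(w); print(r, cv2.boxPoints(r))
E
```

```text
green [295, 158, 5, 9, 28] [296.5 162.1] [0.6713 0.0009 0.012 ]
green [248, 160, 26, 16, 172] [259.6 166.7] [0.6567 0.0847 0.012 ]
red [334, 197, 6, 6, 28] [336.8 199.5] [ 0.5692 -0.0836  0.082 ]
blue [266, 230, 24, 14, 168] [277.5 235.4] [0.4897 0.0359 0.076 ]
[286 165   3   3   4]
((0.6604624390602112, 0.022902118042111397), (0.006597602274268866, 0.0016541413497179747), 45.92678451538086) [[0.6575737  0.02110738]
 [0.6587621  0.0199568 ]
 [0.6633512  0.02469686]
 [0.6621628  0.02584744]]
```

View pics/crop1.png

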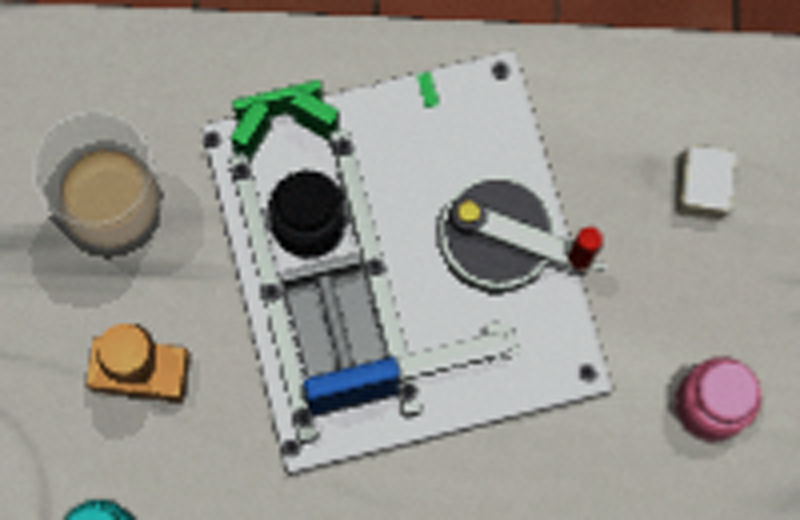

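The crop shows the plate corners at about (515,52), (205,128), (288,473) and (612,390). The pivot is at (469,211), the pin top at (593,233), and the black jar in the channel at (303,198). That jar is the one meant: it is dark and sits between pusher and vee. The pink, turquoise and yellow ones stand outside the fixture.

```bash
python3 - <<'E'
from h import *
s=np.load("top1.npy",allow_pickle=True).item()
P=[(515,52,.012),(205,128,.012),(288,473,.012),(612,390,.012)]
A=np.array([(95,-140),(95,45),(-110,45),(-110,-140),(83,-85),(0,-85)])/1e3
B=np.array([onz(s,190+x/4-.4,140+y/4-.4,z)[:2] for x,y,z in P]+[onz(s,296.5,162.1,.012)[:2],onz(s,190+469/4-.4,140+211/4-.4,.044)[:2]])
a=A-A.mean(0);b=B-B.mean(0)
th=np.arctan2((a[:,0]*b[:,1]-a[:,1]*b[:,0]).sum(),(a*b).sum())
R=np.array([[np.cos(th),-np.sin(th)],[np.sin(th),np.cos(th)]]);o=B.mean(0)-R@A.mean(0)
print("yaw",np.degrees(th),"o",o); print((B-(A@R.T+o))*1e3)
pin=R.T@(onz(s,336.8,199.0,.080)[:2]-o); d=pin-[0,-.085]; print("pin",pin,np.linalg.norm(d),"q",-np.arctan2(d[1],d[0]))
bl=R.T@(onz(s,277.5,234.5,.076)[:2]-o); print("blue",bl)
np.savez("fix.npz",th=th,o=o)
W=lambda x,y:(R@[x,y]+o).round(4)
print("axis",W(0,-.085),"push",W(-.086,0),"seat",W(.06,0))
# check in side view
t=np.load("side1.npy",allow_pickle=True).item(); im=t["image"]; 
hsv=cv2.cvtColor(im,cv2.COLOR_RGB2HSV); m=(cv2.inRange(hsv,(0,150,60),(6,255,255))|cv2.inRange(hsv,(172,150,60),(180,255,255))); m[:215]=0;m[260:]=0;m[:,:270]=0;m[:,310:]=0
print(cv2.boundingRect(m)); pw=R@pin+o; print([proj(t,[*pw,z]) for z in(.04,.082)])
E
```

```text
yaw 16.790846476123953 o [0.56681491 0.05807099]
[[-1.58401976  0.1638213 ]
 [-1.55063471 -2.04200372]
 [ 1.01981379 -0.33461224]
 [ 0.77051632  1.54210934]
 [ 0.53618813  0.35659552]
 [ 0.80813624  0.31408981]]
pin [-0.03716432 -0.13699564] 0.06391191416782277 q 2.191358726360324
blue [-0.07843543  0.00065414]
axis [ 0.5914 -0.0233] push [0.4845 0.0332] seat [0.6243 0.0754]
(290, 231, 5, 16)
[array([291.69723529, 244.84144273]), array([292.0777386 , 230.96599689])]
```

```bash
cat > plan.py <<'E'
from h import *
from scipy.spatial.transform import Rotation as Ro
F=np.load("fix.npz"); th=float(F["th"]); o=F["o"]; thd=np.degrees(th)
R2=np.array([[np.cos(th),-np.sin(th)],[np.sin(th),np.cos(th)]])
W=lambda x,y:R2@np.array([x,y])+o
def rows(cur,targets,op=0):
    """cur=(x,y,z,yaw); targets same; prints rows relative to cur in tool axes (tool down)"""
    R=Ro.from_euler("xyz",[180,0,cur[3]],degrees=True)
    out=[]
    for t in targets:
        d=R.inv().apply(np.array(t[:3])-cur[:3])
        out.append([op]+[round(float(x),4) for x in d]+[0,0,round(float(cur[3]-t[3]),1)])
    print(str(out).replace(" ",""))
def behind(q,gap):
    "TCP for pin at cam angle q, gap = pin axis to TCP along tangent, and yaw"
    p=W(.065*np.cos(q),-.085-.065*np.sin(q)); a=th-q+np.pi/2
    return p-gap*np.array([np.cos(a),np.sin(a)]), np.degrees(a)-180
E
python3 - <<'E'
from plan import *
s=np.load("top1.npy",allow_pickle=True).item();t=np.load("side1.npy",allow_pickle=True).item()
(c1,d1),(c2,d2)=ray(s,143,140),ray(t,274,131)
k=np.linalg.lstsq(np.c_[d1,-d2],c2-c1,rcond=None)[0]; print("handle",c1+d1*k[0],c2+d2*k[1])
p,y=behind(2.19,.045); print(p,y)
a=np.array([.25,.627,.38,-21.8]); b=np.array([*p,.20,y]); print(b)
start=(.25,.627,.227,-21.8)
N=20; T=[]
for i in range(1,N+1):
    f=i/N; q=a+(b-a)*f; q[2]=min(.227+.05*i,.38) ; T.append(q)
rows(start,[[.25,.627,.28,-21.8],[.25,.627,.33,-21.8],[.25,.627,.38,-21.8]]); rows(start,T)
E
```

```text
handle [0.62247879 0.28052506 0.2411392 ] [0.62015856 0.2809289  0.24037999]
[ 0.52791608 -0.07046068] -198.6869106575263
[ 5.27916080e-01 -7.04606760e-02  2.00000000e-01 -1.98686911e+02]
[[0,0.0,0.0,-0.053,0,0,0.0],[0,0.0,0.0,-0.103,0,0,0.0],[0,0.0,0.0,-0.153,0,0,0.0]]
[[0,0.0259,0.0272,-0.05,0,0,8.8],[0,0.0517,0.0544,-0.1,0,0,17.7],[0,0.0776,0.0817,-0.15,0,0,26.5],[0,0.1034,0.1089,-0.153,0,0,35.4],[0,0.1293,0.1361,-0.153,0,0,44.2],[0,0.1551,0.1633,-0.153,0,0,53.1],[0,0.181,0.1905,-0.153,0,0,61.9],[0,0.2068,0.2177,-0.153,0,0,70.8],[0,0.2327,0.245,-0.153,0,0,79.6],[0,0.2585,0.2722,-0.153,0,0,88.4],[0,0.2844,0.2994,-0.153,0,0,97.3],[0,0.3102,0.3266,-0.153,0,0,106.1],[0,0.3361,0.3538,-0.153,0,0,115.0],[0,0.3619,0.3811,-0.153,0,0,123.8],[0,0.3878,0.4083,-0.153,0,0,132.7],[0,0.4136,0.4355,-0.153,0,0,141.5],[0,0.4395,0.4627,-0.153,0,0,150.4],[0,0.4654,0.4899,-0.153,0,0,159.2],[0,0.4912,0.5172,-0.153,0,0,168.0],[0,0.5171,0.5444,-0.153,0,0,176.9]]
```

Request:
jog_arm --plan '[[[0,0.026,0.027,-0.05,0,0,8.8],[0,0.052,0.054,-0.1,0,0,17.7],[0,0.078,0.082,-0.15,0,0,26.5],[0,0.103,0.109,-0.153,0,0,35.4],[0,0.129,0.136,-0.153,0,0,44.2],[0,0.155,0.163,-0.153,0,0,53.1],[0,0.181,0.19,-0.153,0,0,61.9],[0,0.207,0.218,-0.153,0,0,70.8],[0,0.233,0.245,-0.153,0,0,79.6],[0,0.258,0.272,-0.153,0,0,88.4],[0,0.284,0.299,-0.153,0,0,97.3],[0,0.31,0.327,-0.153,0,0,106.1],[0,0.336,0.354,-0.153,0,0,115],[0,0.362,0.381,-0.153,0,0,123.8],[0,0.388,0.408,-0.153,0,0,132.7],[0,0.414,0.436,-0.153,0,0,141.5],[0,0.44,0.463,-0.153,0,0,150.4],[0,0.465,0.49,-0.153,0,0,159.2],[0,0.491,0.517,-0.153,0,0,168],[0,0.517,0.544,-0.153,0,0,177]]]'

```text
clock: 2.6
tool_pos: [0.5289, -0.0712, 0.3793]
orientation: [-180.0, -0.0, 160.9]
force: [0.6, 1.1, 0.3]
opening: 0.0003
gripper_force: 0.0
```

Request:
jog_arm --plan '[[[0,0,0,0.05,0,0,0],[0,0,0,0.1,0,0,0],[0,0,0,0.15,0,0,0],[0,0,0,0.2,0,0,0],[0,0,0,0.25,0,0,0],[0,0,0,0.29,0,0,0],[0,0,0,0.31,0,0,0],[0,0,0,0.328,0,0,0],[0,0,0,0.328,0,0,0]]]'

```text
clock: 3.72
tool_pos: [0.5275, -0.0703, 0.0501]
orientation: [-179.9, -0.2, 161.2]
force: [0.0, 0.1, 0.6]
opening: 0.0005
gripper_force: 0.0
```

```bash
python3 - <<'E'
from plan import *
s=ctrl.snapshot("top"); save(s,"t2.png")
c=s["image"][140:270,190:390]; cv2.imwrite("pics/crop2.png",cv2.cvtColor(cv2.resize(c,None,fx=3,fy=3,interpolation=cv2.INTER_CUBIC),cv2.COLOR_RGB2BGR))
ob=ctrl.get_obs(); print(ob["tool_pos"],ob["orientation"])
cur=(.528,-.0703,.052,-198.8)
# approach to gap 14mm (slight push), then arc
T=[]
for g in(.035,.027,.022,.019,.017): p,y=behind(2.19,g);T.append([*p,.052,y])
rows(cur,T)
E
```

```text
[ 0.52830076 -0.07017357  0.05119179] [-1.79946123e+02 -7.79626542e-02  1.61241483e+02]
[[0,-0.01,-0.0002,-0.0,0,0,-0.1],[0,-0.018,-0.0001,-0.0,0,0,-0.1],[0,-0.023,-0.0001,-0.0,0,0,-0.1],[0,-0.026,-0.0001,-0.0,0,0,-0.1],[0,-0.028,-0.0001,-0.0,0,0,-0.1]]
```

Request:
jog_arm --plan '[[[0,-0.01,0,0,0,0,0],[0,-0.018,0,0,0,0,0],[0,-0.023,0,0,0,0,0],[0,-0.027,0,0,0,0,0],[0,-0.03,0,0,0,0,0],[0,-0.032,0,0,0,0,0]]]'

```text
clock: 4.53
tool_pos: [0.5583, -0.0806, 0.0514]
orientation: [-180.0, -0.1, 161.2]
force: [-3.4, -2.1, 2.0]
opening: 0.0001
gripper_force: 1.5
```

```bash
cat >> plan.py <<'E'
def pinq(n=None):
    s=ctrl.snapshot("top"); hsv=cv2.cvtColor(s["image"],cv2.COLOR_RGB2HSV)
    if n: cv2.imwrite("pics/"+n,cv2.cvtColor(cv2.resize(s["image"][140:270,190:390],None,fx=4,fy=4,interpolation=cv2.INTER_CUBIC),cv2.COLOR_RGB2BGR))
    m=cv2.inRange(hsv,(0,150,60),(6,255,255))|cv2.inRange(hsv,(172,150,60),(180,255,255)); m[:145]=0;m[270:]=0;m[:,:240]=0;m[:,390:]=0
    ys,xs=np.nonzero(m); 
    if len(xs)<3: print("no red"); return
    p=R2.T@(onz(s,xs.mean(),ys.mean(),.075)[:2]-o); d=p-[0,-.085]
    ob=ctrl.get_obs(); print("n",len(xs),"pin",p.round(4),"rad",np.linalg.norm(d).round(4),"q",-np.arctan2(d[1],d[0]),"tcp",ob["tool_pos"].round(4),"tcp fix",(R2.T@(ob["tool_pos"][:2]-o)).round(4))
E
python3 - <<'E'
from plan import *
pinq("c3.png")
E
```

```text
no red
```

View pics/c3.png

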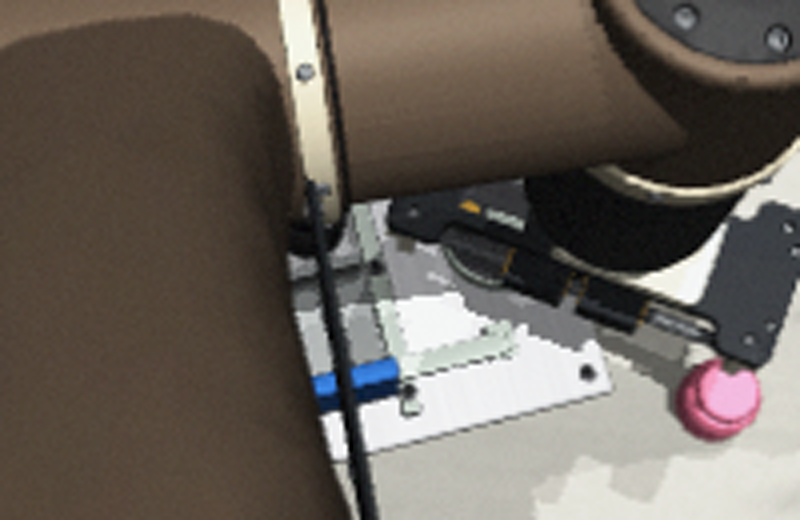

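```bash
python3 - <<'E'
from plan import *
cur=(.5583,-.0806,.052,-198.8); T=[]
for q in np.linspace(2.14,.15,20)[1:]:
    p,y=behind(q,.016);T.append([*p,.052,y])
T.append(T[-1]);rows(cur,T);print(T[-1])
E
```

```text
[[0,-0.0072,-0.0018,-0.0,0,0,-9.0],[0,-0.0142,-0.002,-0.0,0,0,-15.0],[0,-0.0212,-0.0015,-0.0,0,0,-21.0],[0,-0.0281,-0.0003,-0.0,0,0,-27.0],[0,-0.0348,0.0017,0.0,0,0,-33.0],[0,-0.0413,0.0043,0.0,0,0,-39.0],[0,-0.0475,0.0076,0.0,0,0,-45.0],[0,-0.0533,0.0115,0.0,0,0,-51.0],[0,-0.0586,0.0161,0.0,0,0,-57.0],[0,-0.0635,0.0211,0.0,0,0,-63.0],[0,-0.0678,0.0267,0.0,0,0,-69.0],[0,-0.0715,0.0326,0.0,0,0,-75.0],[0,-0.0745,0.0389,0.0,0,0,-81.0],[0,-0.0769,0.0455,0.0,0,0,-87.0],[0,-0.0786,0.0523,0.0,0,0,-93.0],[0,-0.0795,0.0593,0.0,0,0,-99.0],[0,-0.0798,0.0663,0.0,0,0,-105.0],[0,-0.0793,0.0732,0.0,0,0,-111.0],[0,-0.078,0.0801,0.0,0,0,-117.0],[0,-0.078,0.0801,0.0,0,0,-117.0]]
[np.float64(0.6579867305784068), np.float64(-0.029874727384591567), 0.052, np.float64(-81.8035204508384)]
```

Request:
jog_arm --plan '[[[0,-0.007,-0.002,0,0,0,-9],[0,-0.014,-0.002,0,0,0,-15],[0,-0.021,-0.0015,0,0,0,-21],[0,-0.028,0,0,0,0,-27],[0,-0.035,0.0015,0,0,0,-33],[0,-0.0415,0.0045,0,0,0,-39],[0,-0.0475,0.0075,0,0,0,-45],[0,-0.0535,0.0115,0,0,0,-51],[0,-0.0585,0.016,0,0,0,-57],[0,-0.0635,0.021,0,0,0,-63],[0,-0.068,0.0265,0,0,0,-69],[0,-0.0715,0.0325,0,0,0,-75],[0,-0.0745,0.039,0,0,0,-81],[0,-0.077,0.0455,0,0,0,-87],[0,-0.0785,0.0525,0,0,0,-93],[0,-0.0795,0.0595,0,0,0,-99],[0,-0.08,0.0665,0,0,0,-105],[0,-0.0795,0.073,0,0,0,-111],[0,-0.078,0.08,0,0,0,-117],[0,-0.078,0.08,0,0,0,-117]]]'

```text
clock: 7.08
tool_pos: [0.6585, -0.0295, 0.0513]
orientation: [180.0, -0.0, -81.8]
force: [-1.7, -0.9, -0.1]
opening: 0.001
gripper_force: 0.6
```

Request:
jog_arm --plan '[[[0,0.02,0,0,0,0,0],[0,0.06,0,-0.03,0,0,0],[0,0.11,0,-0.07,0,0,0],[0,0.16,0,-0.1,0,0,0],[0,0.16,0,-0.1,0,0,0]]]'

```text
clock: 7.7
tool_pos: [0.6835, -0.1929, 0.155]
orientation: [-179.6, -0.1, -82.1]
force: [-0.1, -0.2, -1.3]
opening: 0.0005
gripper_force: 0.0
```

```bash
python3 - <<'E'
from plan import *
pinq("c4.png")
E
```

```text
no red
```

View pics/c4.png

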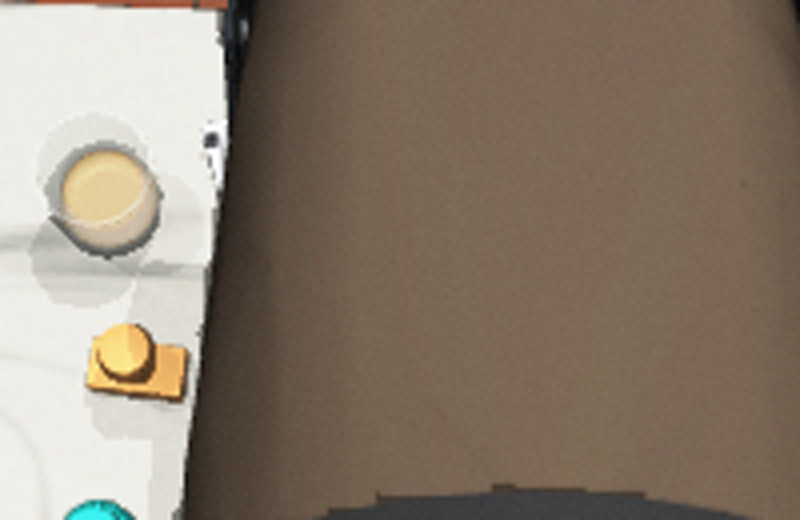

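The top view is covered by the arm, so I'll swing further right.

Request:
jog_arm --plan '[[[0,0.04,0.022,-0.01,0,0,0],[0,0.08,0.045,-0.03,0,0,0],[0,0.12,0.067,-0.05,0,0,0],[0,0.16,0.09,-0.05,0,0,0],[0,0.2,0.112,-0.05,0,0,0],[0,0.233,0.135,-0.05,0,0,0],[0,0.233,0.135,-0.05,0,0,0]]]'

```text
clock: 8.62
tool_pos: [0.5796, -0.4397, 0.2002]
orientation: [179.9, 0.1, -82.0]
force: [0.1, 0.2, -0.4]
opening: 0.0006
gripper_force: 0.0
```

```bash
python3 - <<'E'
from plan import *
pinq("c5.png")
E
```

```text
n 39 pin [ 0.0637 -0.1277] rad 0.0767 q 0.5910232861459658 tcp [ 0.5805 -0.4385  0.2003] tcp fix [-0.1304 -0.4793]
```

View pics/c5.png

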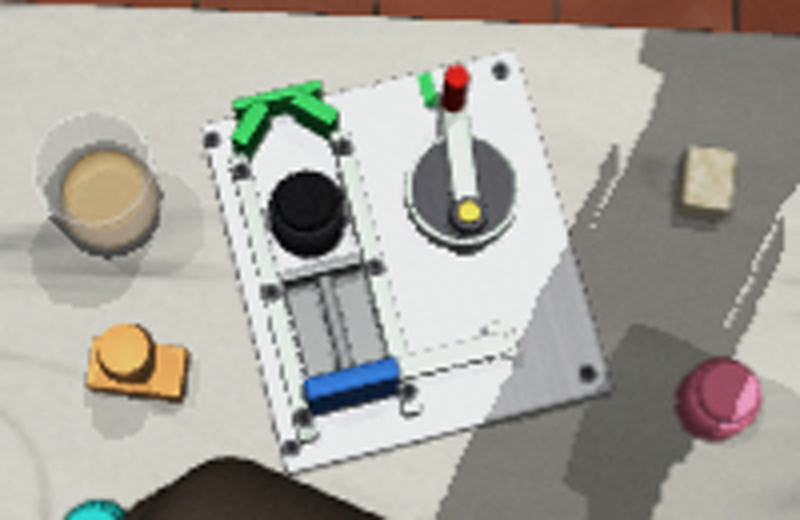

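The crop shows the lever now just clockwise of the green mark: pin top at (457,72), mark at (429,90). The jar and bystanders are unmoved. The automatic figure took in floor tiles, so I'll tighten the mask.

```bash
sed -i 's/m\[:145\]=0/m[:152]=0/; s/m\[:,390:\]=0/m[:,350:]=0/; s/\.mean(),\.075/.mean(),.075/' plan.py; python3 - <<'E'
from plan import *
pinq()
s=np.load("top1.npy",allow_pickle=True).item()
for x,y,z in((457,72,.082),(453,106,.040),(463,150,.040)):
    p=R2.T@(onz(s,190+x/4-.4,140+y/4-.4,z)[:2]-o); print(p,-np.arctan2(p[1]+.085,p[0]))
x=onz(s,190+469/4-.4,140+211/4-.4,.044); print("axis fix",R2.T@(x[:2]-o))
E
```

```text
n 30 pin [ 0.065  -0.0936] rad 0.0656 q 0.13089824374939044 tcp [ 0.5811 -0.4376  0.2005] tcp fix [-0.1296 -0.4787]
[ 0.06678608 -0.09384003] 0.1315983923258624
[ 0.06205489 -0.09256978] 0.12138546814138479
[ 0.0361563  -0.09130667] 0.17269072385436915
axis fix [ 0.00086442 -0.08493275]
```

```bash
cat >> plan.py <<'E'
def mv(cur,dx,dy,dz,dyaw):
    p=np.array(cur[:3])+Ro.from_euler("xyz",[180,0,cur[3]],degrees=True).apply([dx,dy,dz]); return (*p,cur[3]-dyaw)
E
python3 - <<'E'
from plan import *
c=mv((.5583,-.0806,.052,-198.8),-.078,.08,0,-117); c=mv(c,.16,0,-.1,0); c=mv(c,.233,.135,-.05,0); print(c)
p,y=behind(.13,.035); A=[*p,.2,y]; B=[*p,.052,y]
f=np.linspace(0,1,9)[1:]; T=[np.array(c)+(np.array(A)-c)*k for k in f]
T+= [[*p,.15,y],[*p,.1,y],[*p,.07,y],[*p,.052,y]]
for q,g in((.13,.025),(.13,.02),(.13,.0175),(.10,.0173),(.07,.0173),(.04,.0173),(.0,.0173)): p,y=behind(q,g);T.append([*p,.052,y])
T.append(T[-1]);rows(c,T);print(T[-1])
E
```

```text
(np.float64(0.5803532776811797), np.float64(-0.43824174821572937), np.float64(0.20200000000000004), -81.80000000000001)
[[0,-0.0469,-0.017,0.0002,0,0,-0.1],[0,-0.0939,-0.0339,0.0005,0,0,-0.3],[0,-0.1408,-0.0509,0.0007,0,0,-0.4],[0,-0.1877,-0.0679,0.001,0,0,-0.6],[0,-0.2346,-0.0849,0.0013,0,0,-0.7],[0,-0.2816,-0.1018,0.0015,0,0,-0.9],[0,-0.3285,-0.1188,0.0018,0,0,-1.0],[0,-0.3754,-0.1358,0.002,0,0,-1.1],[0,-0.3754,-0.1358,0.052,0,0,-1.1],[0,-0.3754,-0.1358,0.102,0,0,-1.1],[0,-0.3754,-0.1358,0.132,0,0,-1.1],[0,-0.3754,-0.1358,0.15,0,0,-1.1],[0,-0.3854,-0.1356,0.15,0,0,-1.1],[0,-0.3904,-0.1355,0.15,0,0,-1.1],[0,-0.3929,-0.1354,0.15,0,0,-1.1],[0,-0.3951,-0.1359,0.15,0,0,-2.9],[0,-0.3971,-0.1363,0.15,0,0,-4.6],[0,-0.3991,-0.1366,0.15,0,0,-6.3],[0,-0.4017,-0.1369,0.15,0,0,-8.6],[0,-0.4017,-0.1369,0.15,0,0,-8.6]]
[np.float64(0.6585959882683796), np.float64(-0.021090395686948295), 0.052, np.float64(-73.20915352387604)]
```

Request:
jog_arm --plan '[[[0,-0.047,-0.017,0,0,0,0],[0,-0.094,-0.034,0,0,0,0],[0,-0.141,-0.051,0,0,0,0],[0,-0.188,-0.068,0,0,0,0],[0,-0.235,-0.085,0,0,0,0],[0,-0.282,-0.102,0,0,0,-1],[0,-0.328,-0.119,0,0,0,-1],[0,-0.375,-0.136,0,0,0,-1],[0,-0.3755,-0.136,0.05,0,0,-1],[0,-0.3755,-0.136,0.1,0,0,-1],[0,-0.3755,-0.136,0.132,0,0,-1],[0,-0.3755,-0.136,0.15,0,0,-1],[0,-0.3855,-0.1355,0.15,0,0,-1],[0,-0.3905,-0.1355,0.15,0,0,-1],[0,-0.393,-0.1355,0.15,0,0,-1],[0,-0.395,-0.136,0.15,0,0,-3],[0,-0.397,-0.1365,0.15,0,0,-4.5],[0,-0.399,-0.1365,0.15,0,0,-6.5],[0,-0.4015,-0.137,0.15,0,0,-8.6],[0,-0.4015,-0.137,0.15,0,0,-8.6]]]'

```text
clock: 11.22
tool_pos: [0.6592, -0.0208, 0.0515]
orientation: [180.0, 0.0, -73.1]
force: [-0.6, -2.7, 1.5]
opening: 0.0004
gripper_force: 1.1
```

Request:
jog_arm --plan '[[[0,0.02,0,0,0,0,0],[0,0.06,0,-0.03,0,0,0],[0,0.11,0.02,-0.07,0,0,0],[0,0.16,0.04,-0.11,0,0,0],[0,0.21,0.06,-0.15,0,0,0],[0,0.26,0.08,-0.15,0,0,0],[0,0.31,0.1,-0.15,0,0,0],[0,0.36,0.12,-0.15,0,0,0],[0,0.4,0.14,-0.15,0,0,0],[0,0.4,0.14,-0.15,0,0,0]]]'

```text
clock: 12.48
tool_pos: [0.6392, -0.4484, 0.1998]
orientation: [179.9, 0.1, -73.4]
force: [0.7, 1.2, -0.6]
opening: 0.0004
gripper_force: 0.0
```

```bash
python3 - <<'E'
from plan import *
pinq("c6.png")
E
```

```text
n 36 pin [ 0.0643 -0.0852] rad 0.0643 q 0.002525163417152087 tcp [ 0.6399 -0.4466  0.2001] tcp fix [-0.0758 -0.5042]
```

View pics/c6.png

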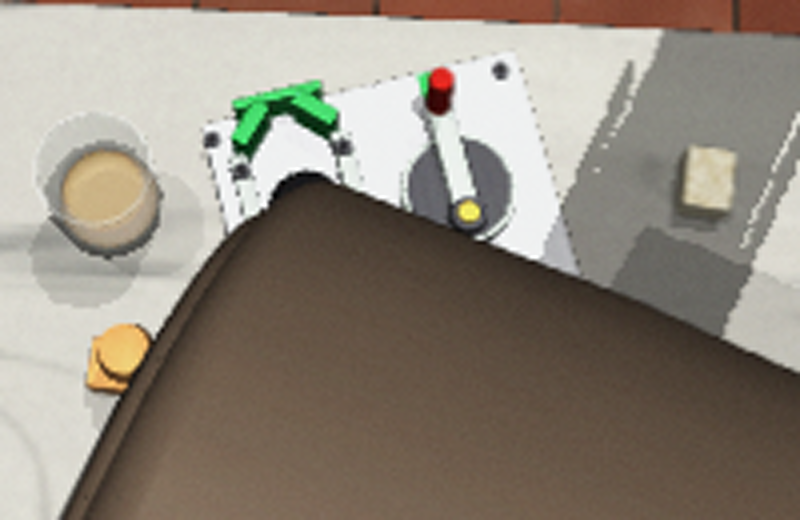

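```bash
python3 - <<'E'
from plan import *
c=mv((0.58035,-0.43824,0.202,-81.8),-.4015,-.137,.15,-8.6); c=mv(c,.4,.14,-.15,0); print(c,"thd",thd)
p=W(-.125,0); y=thd-180; A=np.array([*p,.2,y]); f=np.linspace(0,1,13)[1:]
T=[np.array(c)+(A-c)*k for k in f]+[[*p,z,y] for z in(.15,.1,.07,.05,.05)]; rows(c,T)
# then push rows
c=(*p,.05,y); print(c)
rows(c,[[*W(x,0),.05,y] for x in(-.11,-.1,-.05)])
E
```

```text
(np.float64(0.6402718158749034), np.float64(-0.44469692995792065), np.float64(0.202), -73.2) thd 16.790846476123953
[[0,-0.0419,0.0042,0.0002,0,0,7.5],[0,-0.0838,0.0083,0.0003,0,0,15.0],[0,-0.1256,0.0125,0.0005,0,0,22.5],[0,-0.1675,0.0167,0.0007,0,0,30.0],[0,-0.2094,0.0208,0.0008,0,0,37.5],[0,-0.2513,0.025,0.001,0,0,45.0],[0,-0.2932,0.0292,0.0012,0,0,52.5],[0,-0.335,0.0333,0.0013,0,0,60.0],[0,-0.3769,0.0375,0.0015,0,0,67.5],[0,-0.4188,0.0417,0.0017,0,0,75.0],[0,-0.4607,0.0458,0.0018,0,0,82.5],[0,-0.5026,0.05,0.002,0,0,90.0],[0,-0.5026,0.05,0.052,0,0,90.0],[0,-0.5026,0.05,0.102,0,0,90.0],[0,-0.5026,0.05,0.132,0,0,90.0],[0,-0.5026,0.05,0.152,0,0,90.0],[0,-0.5026,0.05,0.152,0,0,90.0]]
(np.float64(0.4471442060855816), np.float64(0.02196112939310601), 0.05, np.float64(-163.20915352387604))
[[0,-0.015,-0.0,-0.0,0,0,0.0],[0,-0.025,-0.0,-0.0,0,0,0.0],[0,-0.075,-0.0,-0.0,0,0,0.0]]
```

Request:
jog_arm --plan '[[[0,-0.042,0.004,0,0,0,7.5],[0,-0.084,0.008,0,0,0,15],[0,-0.126,0.012,0,0,0,22.5],[0,-0.168,0.017,0,0,0,30],[0,-0.21,0.021,0,0,0,37.5],[0,-0.251,0.025,0,0,0,45],[0,-0.293,0.029,0,0,0,52.5],[0,-0.335,0.033,0,0,0,60],[0,-0.377,0.037,0,0,0,67.5],[0,-0.419,0.042,0,0,0,75],[0,-0.461,0.046,0,0,0,82.5],[0,-0.5025,0.05,0,0,0,90],[0,-0.5025,0.05,0.05,0,0,90],[0,-0.5025,0.05,0.1,0,0,90],[0,-0.5025,0.05,0.132,0,0,90],[0,-0.5025,0.05,0.152,0,0,90],[0,-0.5025,0.05,0.152,0,0,90]]]'

```text
clock: 14.65
tool_pos: [0.4466, 0.0221, 0.0485]
orientation: [-180.0, -0.2, -163.1]
force: [-0.0, -0.2, 0.4]
opening: 0.0003
gripper_force: 0.0
```

Request:
jog_arm --plan '[[[0,-0.012,0,0,0,0,0],[0,-0.022,0,0,0,0,0],[0,-0.027,0,0,0,0,0],[0,-0.03,0,0,0,0,0],[0,-0.033,0,0,0,0,0],[0,-0.037,0,0,0,0,0],[0,-0.041,0,0,0,0,0],[0,-0.045,0,0,0,0,0],[0,-0.049,0,0,0,0,0],[0,-0.053,0,0,0,0,0],[0,-0.056,0,0,0,0,0],[0,-0.059,0,0,0,0,0],[0,-0.062,0,0,0,0,0],[0,-0.065,0,0,0,0,0],[0,-0.068,0,0,0,0,0],[0,-0.07,0,0,0,0,0],[0,-0.072,0,0,0,0,0],[0,-0.072,0,0,0,0,0]]]'

```text
clock: 16.9
tool_pos: [0.5171, 0.0432, 0.0495]
orientation: [180.0, 0.0, -163.2]
force: [-2.3, -2.4, -1.2]
opening: 0.0004
gripper_force: 1.2
```

Request:
jog_arm --plan '[[[0,-0.001,0,0,0,0,0],[0,-0.002,0,0,0,0,0],[0,-0.003,0,0,0,0,0],[0,-0.003,0,0,0,0,0]]]'

```text
clock: 17.4
tool_pos: [0.5198, 0.044, 0.0496]
orientation: [180.0, 0.0, -163.2]
force: [-1.8, -1.8, -0.5]
opening: 0.0005
gripper_force: 1.4
```

Still low force, so I'll continue to the end stop in small steps.

Request:
jog_arm --plan '[[[0,-0.001,0,0,0,0,0],[0,-0.002,0,0,0,0,0],[0,-0.002,0,0,0,0,0]]]'

```text
clock: 17.77
tool_pos: [0.5198, 0.0439, 0.0495]
orientation: [180.0, -0.2, -163.2]
force: [-9.9, -0.8, 6.3]
opening: 0.0005
gripper_force: 4.9
```

Request:
jog_arm --plan '[[[0,-0.001,0,0,0,0,0],[0,-0.001,0,0,0,0,0]]]'

```text
clock: 18.02
tool_pos: [0.5198, 0.0439, 0.0495]
orientation: [180.0, -0.3, -163.2]
force: [-14.3, -1.5, 9.7]
opening: 0.0004
gripper_force: 6.6
```

Hard stop reached. Back off and look.

Request:
jog_arm --plan '[[[0,0.01,0,0,0,0,0],[0,0.05,0,0,0,0,0],[0,0.07,0,-0.05,0,0,0],[0,0.07,0,-0.1,0,0,0],[0,0.07,0,-0.15,0,0,0],[0,0.07,0.05,-0.15,0,0,0],[0,0.07,0.1,-0.15,0,0,0],[0,0.07,0.15,-0.15,0,0,0],[0,0.07,0.2,-0.15,0,0,0],[0,0.07,0.25,-0.15,0,0,0],[0,0.07,0.3,-0.15,0,0,0],[0,0.07,0.35,-0.15,0,0,0],[0,0.07,0.4,-0.15,0,0,0]]]'

```text
clock: 19.65
tool_pos: [0.3393, 0.4101, 0.2004]
orientation: [179.8, 0.1, -163.1]
force: [0.3, 0.4, -0.2]
opening: 0.0004
gripper_force: 0.0
```

```bash
python3 - <<'E'
from plan import *
ob=ctrl.get_obs(); print(ob["tool_pos"],ob["orientation"],ob["clock"])
pinq("c7.png")
s=ctrl.snapshot("top"); hsv=cv2.cvtColor(s["image"],cv2.COLOR_RGB2HSV)
def cen(m,z):
    ys,xs=np.nonzero(m); print(len(xs),xs.mean(),ys.mean(),(R2.T@(onz(s,xs.mean(),ys.mean(),z)[:2]-o)).round(4))
m=cv2.inRange(hsv,(105,140,40),(125,255,255)); m[:140]=0;m[270:]=0;m[:,:230]=0;m[:,330:]=0; cen(m,.076)
m=cv2.inRange(s["image"],(0,0,0),(22,22,22)); m[:150]=0;m[210:]=0;m[:,:240]=0;m[:,290:]=0; m=cv2.morphologyEx(m,cv2.MORPH_OPEN,np.ones((5,5),np.uint8)); cen(m,.06)
u=proj(s,[*W(.06,0),.064]); print("seat top px crop",(u-[190,140]+.4)*4)
E
```

```text
[0.33925941 0.41006872 0.20043057] [ 1.79841919e+02  1.42990078e-01 -1.63119356e+02] 19.65
n 26 pin [ 0.067  -0.0858] rad 0.067 q 0.011318402377263786 tcp [0.3387 0.4149 0.2002] tcp fix [-0.1153  0.4075]
183 272.20765027322403 214.53551912568307 [-0.0352  0.001 ]
191 262.0732984293194 174.6544502617801 [0.0588 0.0002]
seat top px crop [289.46197557 135.81902091]
```

View pics/c7.png

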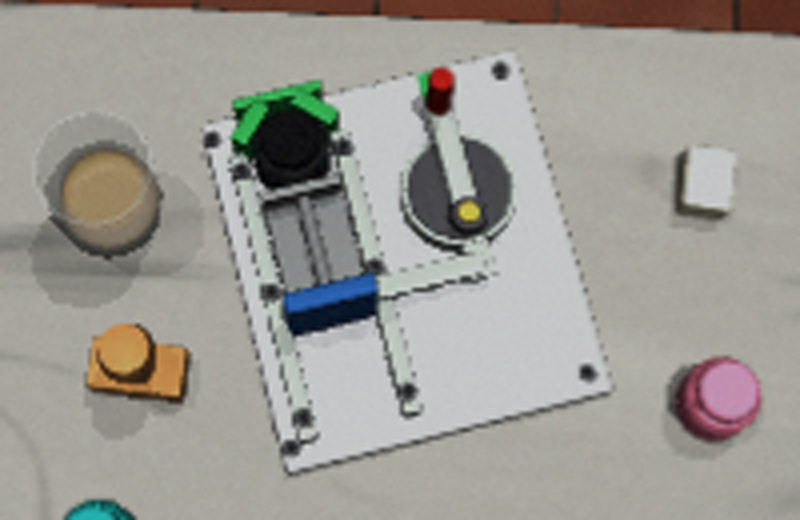

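The final crop shows the jar seated in the vee at about (290,140), the slide forward with its blue upright at (331,305), and the lever over the green mark. The glass, stamp and sweet are unmoved and the arm is clear.

```bash
python3 -c "
from plant import ctrl
print(ctrl.close_job())"
```

```text
the job is handed in; nothing more can be done
None
```

The job is handed in at about 20 s on the robot clock: the lever is at the green mark (about 0.01 rad off in the last picture), the slide was then pushed to its hard stop with the jar in the vee stop, and the glass, stamp and sweet look unmoved.

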